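Knock home the missed drive rivet in one of three instrument boxes

TASK

In one of the three closed instrument boxes the nylon rivet on the circuit board was never driven: lift the lids by their thumbscrews until you find the box where the rivet's pin stands proud. Knock that pin down flush with its flange with brisk blows of the mallet, without hitting the components beside it, then put the mallet down on the bench and leave that box open for the inspector. Leave the other things on the bench where they are.

Things in the scene. Friction and masses are not known exactly. Their poses are not given: they have to be found in the camera images.
- box_1: die-cast aluminium instrument box with hinged lid, fixed to the bench; outside 110 (its x) x 100 (its y) x 36 mm high without lid, walls 4 mm; origin at the centre of its underside, x from its front to its hinged edge, z up. A circuit board inside has its upper face at z 20 mm. The three boxes are alike but for the state of the rivet pin
- lid_1 (a joint): lid of box_1 (5 mm thick, 0.12 kg): 0 closed, 1.57 upright, stop at 1.9 rad; stays at any angle (0.1 N m). Hinge line along the box's y at x +55, z +36.5 mm. Its only handle is a steel thumbscrew (already undone, fixed to the lid), 16 mm across, 28 mm tall, standing up from the lid: its middle at box x -39, y 0, z +55.5 mm when closed, 14 mm above the lid's face
- pin_1 (a joint): grey drive pin (7 mm across) of the white nylon rivet in box_1: 0 = standing 10 mm proud of its flange, 0.010 m = flush. Vertical axis at box x -8, y +6 mm; the flange is 14 mm across, its top at z 24 mm. Resists with 9 to 12 N plus 25 N per m/s (split, sprung legs) and stays where it is driven; hidden while the lid is closed
- parts_1: components on box_1's board (origin and axes of the box): terminal strip, relay, two capacitors, up to 14 mm above the board; none nearer than 27 mm to the rivet's axis
- box_2: die-cast aluminium instrument box with hinged lid, fixed to the bench; outside 110 (its x) x 100 (its y) x 36 mm high without lid, walls 4 mm; origin at the centre of its underside, x from its front to its hinged edge, z up. A circuit board inside has its upper face at z 20 mm. The three boxes are alike but for the state of the rivet pin
- lid_2 (a joint): lid of box_2 (5 mm thick, 0.12 kg): 0 closed, 1.57 upright, stop at 1.9 rad; stays at any angle (0.1 N m). Hinge line along the box's y at x +55, z +36.5 mm. Its only handle is a steel thumbscrew (already undone, fixed to the lid), 16 mm across, 28 mm tall, standing up from the lid: its middle at box x -39, y 0, z +55.5 mm when closed, 14 mm above the lid's face
- pin_2 (a joint): grey drive pin (7 mm across) of the white nylon rivet in box_2: 0 = standing 10 mm proud of its flange, 0.010 m = flush. Vertical axis at box x -8, y +6 mm; the flange is 14 mm across, its top at z 24 mm. Resists with 9 to 12 N plus 25 N per m/s (split, sprung legs) and stays where it is driven; hidden while the lid is closed
- parts_2: components on box_2's board (origin and axes of the box): terminal strip, relay, two capacitors, up to 14 mm above the board; none nearer than 27 mm to the rivet's axis
- box_3: die-cast aluminium instrument box with hinged lid, fixed to the bench; outside 110 (its x) x 100 (its y) x 36 mm high without lid, walls 4 mm; origin at the centre of its underside, x from its front to its hinged edge, z up. A circuit board inside has its upper face at z 20 mm. The three boxes are alike but for the state of the rivet pin
- lid_3 (a joint): lid of box_3 (5 mm thick, 0.12 kg): 0 closed, 1.57 upright, stop at 1.9 rad; stays at any angle (0.1 N m). Hinge line along the box's y at x +55, z +36.5 mm. Its only handle is a steel thumbscrew (already undone, fixed to the lid), 16 mm across, 28 mm tall, standing up from the lid: its middle at box x -39, y 0, z +55.5 mm when closed, 14 mm above the lid's face
- pin_3 (a joint): grey drive pin (7 mm across) of the white nylon rivet in box_3: 0 = standing 10 mm proud of its flange, 0.010 m = flush. Vertical axis at box x -8, y +6 mm; the flange is 14 mm across, its top at z 24 mm. Resists with 9 to 12 N plus 25 N per m/s (split, sprung legs) and stays where it is driven; hidden while the lid is closed
- parts_3: components on box_3's board (origin and axes of the box): terminal strip, relay, two capacitors, up to 14 mm above the board; none nearer than 27 mm to the rivet's axis
- mallet_grip (a point): point on the axis of the mallet's wooden handle, 45 mm from the head's axis, a good place to hold. Handle 18 mm wide between flat upright sides, 22 mm high, from 16 to 170 mm on the -x side of the head's axis. 40 mm above the bench as the mallet stands. x along the handle towards the head, z up along the head
- mallet_head (a point): centre of the mallet's head: upright cylinder 36 mm across, 80 mm long, steel with white nylon faces at both ends, 40 mm from either face. The mallet (about 0.34 kg) stands on one face with its handle level; axes as mallet_grip
- mallet: the whole mallet: origin at the centre of the face it stands on, same axes
- flux_bottle: yellow square flux bottle with white spout cap, 38 x 38 x 108 mm tall; a bystander to be left alone; origin at the centre of its underside
- tip_cleaner: brass tip-cleaner pot, 52 mm across, 52 mm tall; a bystander to be left alone; origin at the centre of its underside
- solder_reel: upright aluminium solder reel, 50 mm across, 48 mm tall; a bystander to be left alone; origin at the centre of its underside
- tinner_tub: black rubber tub of tip tinner, 72 mm across, 26 mm tall; a bystander to be left alone; origin at the centre of its underside
- heat_sink: finned aluminium heat sink, 42 x 32 x 27 mm; a bystander to be left alone; origin at the centre of its underside
- screw_jar: glass jar with a cap, 48 mm across, 58 mm tall; a bystander to be left alone; origin at the centre of its underside
- flat_tin: flat steel tin, 56 mm across, 20 mm tall; a bystander to be left alone; origin at the centre of its underside
- screwdriver: screwdriver lying along its x, 150 mm long, handle 26 mm thick on the -x half (its origin mid-length); a bystander to be left alone; origin at the centre of its underside
Things that resemble listed ones, but are neither listed nor needed, are in the scene too. Of the things that look like the mallet, the largest one is meant.

How it is judged:
By the outcome, as a careful person would: the job done as asked, in the order asked, and still so for the second after the job is handed in, with the robot touching nothing.
It also fails if it takes over 72 s, if anything falls off the work surface, if the arm or the gripper's body presses on something with over 40 N, if the wrist force passes 120 N, or if a joint passes its speed limit or range.

ROBOT

A 7-joint arm with a two-finger parallel gripper is mounted at the origin on the work surface. World frame = base frame: x ahead of the robot, y to its left, z up, the work surface at z = 0. Lengths are in m, angles in rad, forces in N, time in s.
With the tool pointing down it reaches from about 0.425 to 0.925 m from the base axis. Payload 6.8 kg.
Tool frame: the origin (TCP) lies on the front face of the gripper's body, between the roots of the fingers; the fingertips stand 73 mm ahead of it and the grasp point (between the pads) lies 54 mm ahead of it (env.nose_length is the distance from the TCP to the fingertips, in m); z points along the fingers, y is the line along which they close (so a half turn about z gives the same grasp; the last joint's range is limited). The gripper opens to 85 mm and grips with 20 to 120 N. Pads are 22 mm wide; open, the fingers measure 114 mm over their backs; the gripper's body (76 mm by 85 mm) begins 54 mm behind the grasp point. The pads swing forward as they close: fully open they stand 13 mm farther back than shut.
Start: joints at [1.079, 0.477, 0.022, 1.555, -0.011, 1.109, -0.083], TCP at [0.253, -0.626, 0.304] pointing down, gripper open.
Joint ranges: [-2.96, 2.96], [-0.34, 2.1], [-1.41, 1.46], [0.24, 2.44], [-1.37, 4.51], [0.17, 1.92], [-2.96, 2.96]. Speed limits (rad/s): [2.39, 2.39, 3.14, 3.14, 3.14, 3.14, 3.14].

INTERFACE

Orientations are given as a unit quaternion [w, x, y, z].
In Python, from cell import env, kin, camera, calibration, job gives the robot as it stands. The module is installed in compiled form; this text tells all that it offers. Calls block until the motion is done:
- env.reach(position, orientation): joint-space move of the TCP to a pose.
- env.movel(position, velocity=0.15, rot=None, stop_force=None): straight line of the TCP; rot=None keeps the orientation; velocity is the mean speed in m/s. With stop_force (N) it stops when the force on the tool has changed by that much, and returns True; else False.
- env.goto_joints(angles): joint-space move.
- env.grip(opening, f_grip=None): finger opening in m; f_grip is the grip in N (None keeps the last); returns when the fingers have stopped.
- env.dwell(seconds).
- kin.inverse_kinematics(position, orientation): joint angles nearest the present ones, or None.
- env.get_state(): the state.
- camera(name): name is "scene" or "top" or "wrist"; returns (picture, depth): 420x560x3 uint8, blue, green, red; 420x560 float32, m along the optical axis (not along the pixel's ray), 0 where there is no reading.
- calibration(name): a dict with "fx", "fy", "cx", "cy" (pixels), "k1" (the pictures are not rectified: a ray, as slopes to the right and down, at radius r is drawn at 1 + k1 r^2 times it, then the intrinsics apply), "rvec" (rotation vector, rad) and "tvec" (3), from world to camera coordinates, as OpenCV has them. Camera axes: x right, y down, z forward; pixel columns grow to the right and rows downward; lengths in m; the calibration is good to about 2 mm. A picture is of the moment at which its call begins: read the wrist's pose just before it. calibration takes no time and is no camera call; for the wrist camera it gives the pose at the moment of the call.
A pose or a line that the arm cannot do raises env.PlanningError and nothing moves.
- job.job_done(): hands the job in; it is judged then, once.
The state is a dict: "time": time; "qpos": joint angles; "joint_velocities": joint speeds; "joint_torque": joint torques, N m; "tcp_pos": TCP position; "orientation": TCP orientation; "force": force on the tool from outside, world axes, zero at the start; "torque": the same for the moment, N m; "opening": finger opening in m; "gripper_force": force on a finger pad.
Only numpy, scipy, OpenCV 4.12 (cv2) and the standard library are available. Lean on these libraries where they do the work, as an engineer would, in place of code of your own. Each camera call takes 0.05 s, during which the arm holds its last target. There are 200 camera calls.

## Working session

There is one attempt and no reset: what is moved stays moved. The work goes in short steps, each a Python script; the robot and the scene stay as the last script left them, time stands still between calls to the robot, and variables do not carry over. Pictures are saved under pics/ and viewed, at most 10 in all, crops included, and the job is handed in when it is done.

```bash
mkdir -p pics
cat > h.py <<'E'
import numpy as np, cv2
from cell import env, kin, camera, calibration, job
from scipy.spatial.transform import Rotation as R
def snap(name):
    c=calibration(name); p,d=camera(name); return c,p,d
def world(c,d,u,v,z=None):
    """pixel arrays -> world; depth image d or fixed plane z"""
    u=np.atleast_1d(u).astype(float); v=np.atleast_1d(v).astype(float)
    xd=(u-c['cx'])/c['fx']; yd=(v-c['cy'])/c['fy']; x,y=xd.copy(),yd.copy()
    for _ in range(20):
        s=1+c['k1']*(x*x+y*y); x,y=xd/s,yd/s
    ray=np.stack([x,y,np.ones_like(x)],-1)
    M=cv2.Rodrigues(np.array(c['rvec'],float))[0]; t=np.array(c['tvec'],float).ravel()
    if z is None: P=ray*d[v.astype(int),u.astype(int)][:,None]
    else:
        o=-M.T@t; r=ray@M; return o+r*((z-o[2])/r[:,2])[:,None]
    return (P-t)@M
def cloud(c,d):
    v,u=np.mgrid[0:420,0:560]; return world(c,d,u.ravel(),v.ravel()).reshape(420,560,3)
E
python3 - <<'E'
from h import *
for n in("top","scene"):
    c,p,d=snap(n); cv2.imwrite(f"pics/{n}0.png",cv2.resize(p,(800,600))); np.savez(f"{n}0.npz",p=p,d=d,c=np.array(c,dtype=object)); print(n,c)
print(env.get_state())
E
```

```text
top {'fx': 398.12194764944417, 'fy': 398.12194764944417, 'cx': 276.671440151251, 'cy': 213.51966003455775, 'k1': -0.051357222865010536, 'rvec': array([ 2.15270296, -2.17331581,  0.12474665]), 'tvec': array([-0.03078819,  0.46172091,  0.94889024])}
scene {'fx': 397.87752188561365, 'fy': 397.87752188561365, 'cx': 281.591997820989, 'cy': 207.1618376812532, 'k1': -0.09938887409387478, 'rvec': array([ 1.480911  ,  2.23594257, -0.73521123]), 'tvec': array([ 0.23593232, -0.30241397,  1.34319229])}
{'time': 0.1, 'qpos': array([ 1.07893225,  0.47775153,  0.02234077,  1.55630993, -0.01149341,
        1.10929132, -0.0830971 ]), 'joint_velocities': array([-0.00053979, -0.00236073,  0.00017606, -0.0024705 ,  0.00024746,
        0.00038927,  0.00063271]), 'joint_torque': array([ 3.61251448e-03, -5.97762966e+01,  1.61352754e+00, -2.81956816e+01,
        1.28341815e-02,  5.00995913e-03, -4.75085835e-05]), 'tcp_pos': array([ 0.25258115, -0.6255374 ,  0.30301795]), 'orientation': array([-7.86831012e-04,  9.81644062e-01,  1.90720395e-01, -2.16101110e-04]), 'force': array([ 0.46535942,  0.05266321, -0.54916058]), 'torque': array([0.01449525, 0.0138577 , 0.0295234 ]), 'gripper_force': 0.0, 'opening': 0.08563281449437866}
```

View pics/top0.png

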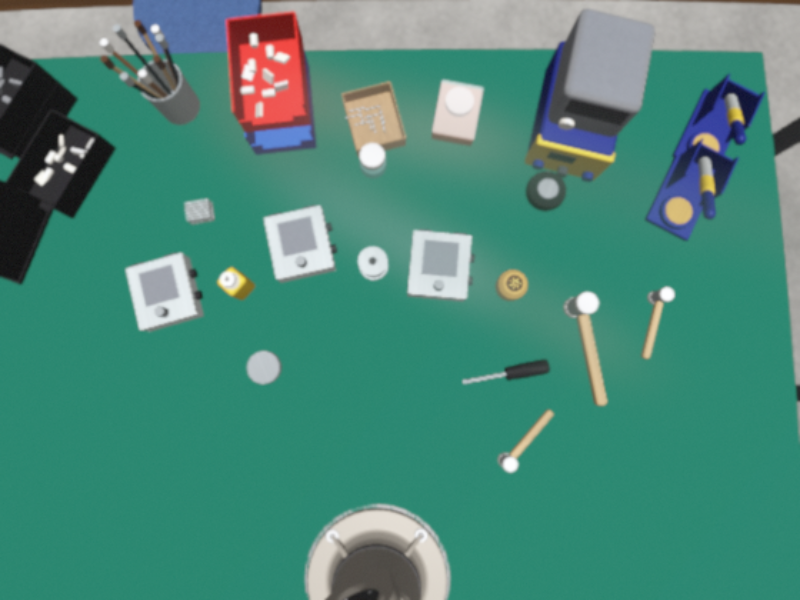

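View pics/scene0.png

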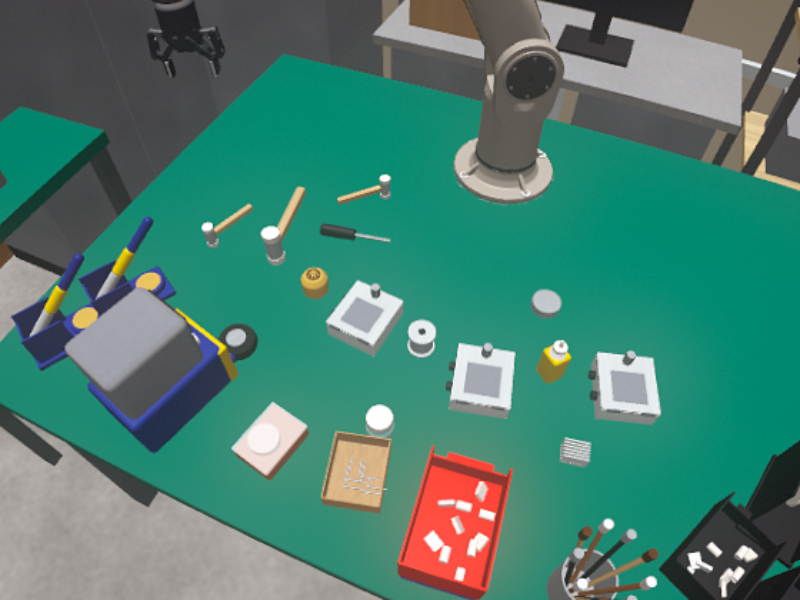

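Top view (800x600): there are three mallets, with heads at (587,303), (667,295) and (510,463). The one at (587,303) is plainly the largest in both head and handle. The boxes are at (164,291), (299,242) and (441,265), with their thumbscrews toward the robot. Next I'll measure them and confirm the mallet in a crop.

```bash
cat > meas.py <<'E'
from h import *
f=np.load("top0.npz",allow_pickle=True); c=f['c'].item(); p=f['p']; d=f['d']
W=cloud(c,d); s=0.7
def sel(u0,u1,v0,v1,z0,z1):
    m=np.zeros((420,560),bool); m[int(v0*s):int(v1*s),int(u0*s):int(u1*s)]=1
    return W[m&(d>0)&(W[...,2]>z0)&(W[...,2]<z1)]
for i,(u,v) in enumerate([(164,291),(299,242),(441,265)]):
    q=sel(u-55,u+55,v-55,v+55,.034,.048); r=cv2.minAreaRect(q[:,:2].astype(np.float32)*1000)
    t=sel(u-30,u+30,v-10,v+45,.058,.09)
    print("box",u,r,"lid z",np.median(q[:,2]),"screw",t.mean(0),len(t),t[:,2].max())
for n,b in dict(big=(560,615,280,415),right=(635,685,280,365),low=(490,560,400,480)).items():
    h=sel(*b,.01,.12); z=h[:,2].max(); hd=h[h[:,2]>z-.012]; ha=h[(h[:,2]<z-.018)]
    r=cv2.minAreaRect(hd[:,:2].astype(np.float32)*1000); r2=cv2.minAreaRect(ha[:,:2].astype(np.float32)*1000)
    print(n,"top",z,"head",hd.mean(0),r,"handle",np.median(ha[:,2]),r2)
    if n=="big":
        k=ha[np.linalg.norm(ha[:,:2]-hd.mean(0)[:2],axis=1)>.04]; k=k[k[:,2]>.04]
        l=cv2.fitLine(k[:,:2].astype(np.float32),cv2.DIST_HUBER,0,1e-4,1e-4).ravel(); print("line",l,np.median(k[:,2]))
for n,b in dict(flux=(215,260,260,305),reel=(355,392,243,285),pot=(495,532,265,305),tub=(525,570,170,212),sink=(182,216,195,226),jar=(355,390,140,175),tin=(243,285,346,388),drv=(455,555,355,388)).items():
    h=sel(*b,.008,.13); print(n,h.mean(0).round(3),h[:,2].max().round(3))
crop=p[180:345,330:500]; cv2.imwrite("pics/crop.png",cv2.resize(crop,None,fx=3.5,fy=3.5,interpolation=cv2.INTER_CUBIC))
E
python3 meas.py
```

```text
box 164 ((490.27740478515625, 367.1662902832031), (115.37205505371094, 101.48835754394531), 14.965475082397461) lid z 0.041263076787658566 screw [0.45062341 0.35436838 0.06719212] 50 0.07279265648401334
box 299 ((563.6377563476562, 160.81005859375), (118.52413940429688, 166.6783447265625), 16.442874908447266) lid z 0.04141461475755801 screw [0.53245507 0.12255677 0.06783001] 45 0.07250866007113424
box 441 ((533.6013793945312, -90.57762145996094), (141.31484985351562, 113.42626953125), 83.83112335205078) lid z 0.0414258959136841 screw [ 0.49058093 -0.10613921  0.06819428] 42 0.07207519970596402
big top 0.08357798814945738 head [ 0.4566488  -0.34682215  0.07957037] ((457.1557312011719, -347.34564208984375), (34.39144515991211, 35.39384841918945), 27.458860397338867) handle 0.04901446900642208 ((382.3848571777344, -358.4291687011719), (185.01007080078125, 22.840389251708984), 12.250290870666504)
line [ 0.98480344  0.17367263  0.35414138 -0.36299703] 0.04959606455077784
right top 0.055680041796888416 head [ 0.47331132 -0.4934737   0.05191894] ((473.6070251464844, -495.1173095703125), (24.600833892822266, 22.665355682373047), 88.60668182373047) handle 0.03169673671240768 ((425.6726379394531, -478.03558349609375), (17.72822380065918, 123.6903305053711), 75.61129760742188)
low top 0.05659569882799468 head [ 0.19799887 -0.21887572  0.05204502] ((197.37054443359375, -219.0474090576172), (23.004066467285156, 21.443119049072266), 44.782867431640625) handle 0.031895905728428535 ((234.1524200439453, -252.9164581298828), (16.327077865600586, 120.26020812988281), 43.124603271484375)
flux [0.496 0.229 0.066] 0.111
reel [0.534 0.003 0.046] 0.053
pot [ 0.493 -0.232  0.041] 0.055
tub [ 0.667 -0.305  0.025] 0.041
sink [0.634 0.313 0.023] 0.031
jar [0.717 0.003 0.046] 0.062
tin [0.358 0.192 0.019] 0.026
drv [ 0.347 -0.244  0.021] 0.029
```

View pics/crop.png

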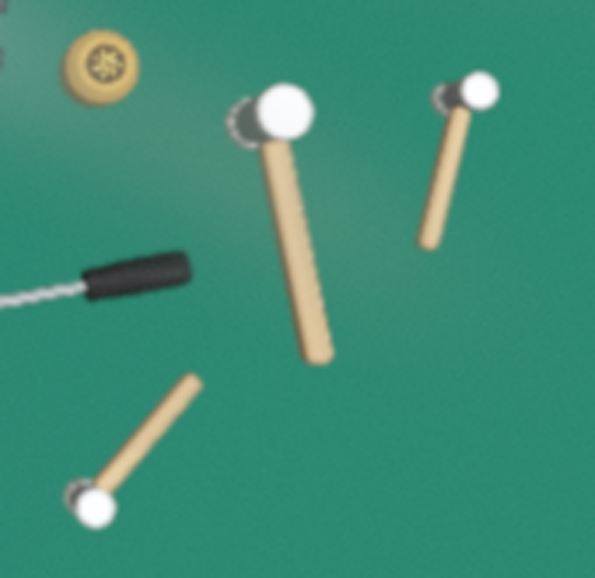

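Crop: the large mallet is at (285,112), about 80 mm tall with a head about 35 mm across. The look-alikes at (480,90) and (95,507) stand only about 56 mm tall, so the large one is meant. Next I'll refine the box poses and check that the lid arcs are within reach.

```bash
cat > plan.py <<'E'
from h import *
f=np.load("top0.npz",allow_pickle=True); c=f['c'].item(); d=f['d']; W=cloud(c,d); s=.7
B={}
for i,(u,v) in enumerate([(164,291),(299,242),(441,265)]):
    m=((W[...,2]>.0375)&(W[...,2]<.0455)&(d>0)).astype(np.uint8)
    n,l=cv2.connectedComponents(m,connectivity=4); k=l[int(v*s),int(u*s)]
    q=W[l==k]; r=cv2.minAreaRect(q[:,:2].astype(np.float32)*1000)
    a=W[int((v-20)*s):int((v+50)*s),int((u-30)*s):int((u+30)*s)].reshape(-1,3); t=a[(a[:,2]>.062)&(a[:,2]<.08)]
    print(i+1,r,len(q),t.mean(0).round(4)); 
    ang=np.deg2rad(r[2]); ang=(ang+np.pi/4)%(np.pi/2)-np.pi/4
    B[i+1]=(r[0][0]/1e3,r[0][1]/1e3,ang); x=np.array([np.cos(ang),np.sin(ang)])
    print("  ang",np.rad2deg(ang),"screw pred",(np.array(r[0])/1e3-.039*x).round(4))
np.save("B.npy",B)
cw=calibration("wrist"); M=cv2.Rodrigues(np.array(cw['rvec']))[0]; st=env.get_state()
T=R.from_quat(np.roll(st['orientation'],-1)).as_matrix()
print("cam in tool",T.T@(-M.T@np.ravel(cw['tvec'])-st['tcp_pos']),"axis",(T.T@M.T).round(2).tolist())
cs=c;Mt=cv2.Rodrigues(np.array(c['rvec']))[0]; print("top cam",-Mt.T@np.ravel(c['tvec']))
E
python3 plan.py
cat >> h.py <<'E'
def quat(M): return np.roll(R.from_matrix(M).as_quat(),1)
def tool(yaw,tilt=0,flip=False):
    """tool z down tilted by `tilt` toward heading yaw; fingers close across heading"""
    M=R.from_euler('z',yaw).as_matrix()@R.from_euler('y',-tilt).as_matrix()@np.diag([1,-1,-1.])
    return M@np.diag([-1,-1,1.]) if flip else M
def lidpose(b,th,tilt,flip=False,depth=.0555):
    """TCP pose holding the thumbscrew of box b=(x,y,ang) at lid angle th"""
    x,y,a=b; p=np.array([-.039-.055,0,depth-.0365]); p=R.from_euler('y',th).apply(p)+[.055,0,.0365]
    p=R.from_euler('z',a).apply(p)+[x,y,0]; M=tool(a,tilt,flip); return p-.054*M[:,2],quat(M)
E
python3 - <<'E'
from h import *
B=np.load("B.npy",allow_pickle=True).item()
for i in B:
  for fl in(0,1):
    o=[]
    for th in(0,.4,.8,1.2,1.5):
      o.append((th,[t for t in(0,.3,.6,.9,1.2,1.5) if kin.inverse_kinematics(*lidpose(B[i],th,t,fl)) is not None]))
    print(i,fl,o)
E
```

```text
1 ((490.6062927246094, 367.55181884765625), (114.97637939453125, 100.82355499267578), 15.366531372070312) 1729 [0.4505 0.3548 0.0679]
  ang 15.366531372070316 screw pred [0.453  0.3572]
2 ((573.0274658203125, 132.09024047851562), (114.50582122802734, 100.531005859375), 12.173099517822266) 1723 [0.5327 0.1227 0.0682]
  ang 12.173099517822267 screw pred [0.5349 0.1239]
3 ((531.4334106445312, -110.8974609375), (100.26927185058594, 113.49421691894531), 83.92425537109375) 1754 [ 0.4906 -0.1065  0.0686]
  ang -6.075744628906236 screw pred [ 0.4927 -0.1068]
cam in tool [ 0.07317334  0.00021893 -0.06886912] axis [[-0.0, -0.96, -0.29], [1.0, -0.0, -0.0], [0.0, -0.29, 0.96]]
top cam [ 0.3502416  -0.03369946  0.99535017]
1 0 [(0, [0, 0.3, 0.6, 0.9, 1.5]), (0.4, [0, 0.3, 0.6, 0.9, 1.5]), (0.8, [0, 0.3, 0.6, 0.9, 1.2, 1.5]), (1.2, [0, 0.3, 0.6, 0.9, 1.2, 1.5]), (1.5, [0, 0.3, 0.6, 0.9, 1.2, 1.5])]
1 1 [(0, [0, 0.3, 0.6, 0.9, 1.5]), (0.4, [0, 0.3, 0.6, 0.9, 1.5]), (0.8, [0, 0.3, 0.6, 0.9, 1.2, 1.5]), (1.2, [0, 0.3, 0.6, 0.9, 1.2, 1.5]), (1.5, [0, 0.3, 0.6, 0.9, 1.2, 1.5])]
2 0 [(0, [0, 0.3, 0.6]), (0.4, [0, 0.3, 0.6]), (0.8, [0, 0.3, 0.6]), (1.2, [0, 0.3, 0.6, 0.9]), (1.5, [0, 0.3, 0.6, 0.9, 1.2, 1.5])]
2 1 [(0, [0, 0.3, 0.6]), (0.4, [0, 0.3, 0.6]), (0.8, [0, 0.3, 0.6]), (1.2, [0, 0.3, 0.6, 0.9]), (1.5, [0, 0.3, 0.6, 0.9, 1.2, 1.5])]
3 0 [(0, [0, 0.3]), (0.4, [0, 0.3]), (0.8, [0, 0.3, 0.6]), (1.2, [0, 0.3, 0.6]), (1.5, [0, 0.3, 0.6, 0.9])]
3 1 [(0, [0, 0.3]), (0.4, [0, 0.3, 0.6]), (0.8, [0, 0.3, 0.6]), (1.2, [0, 0.3, 0.6]), (1.5, [0, 0.3, 0.6, 0.9])]
```

```bash
cat B.npy >/dev/null
python3 - <<'E'
from h import *
B=np.load("B.npy",allow_pickle=True).item()
for i in B:
  x,y,a=B[i]; 
  B[i]=(x-.002*np.cos(a)-.001,y-.002*np.sin(a)*0-.001,a)  # lean toward seen screw centres
  for fl in(0,1):
    o=[]
    for th in(0,.4,.8,1.2,1.5):
      o.append((th,[t for t in(0,-.3,-.6,-.9,-1.2) if kin.inverse_kinematics(*lidpose(B[i],th,t,fl,.0645)) is not None]))
    print(i,fl,o)
  q=kin.inverse_kinematics(*lidpose(B[i],0,0,1,.0645)); print(np.round(q,2))
  q=kin.inverse_kinematics(*lidpose(B[i],0,0,0,.0645)); print(np.round(q,2))
h=np.array([.457,-.347]);u=np.array([.985,.174]); g=h-.045*u; yw=np.arctan2(u[1],u[0])
for fl in(0,1): print("mallet",np.round(kin.inverse_kinematics([*g,.04+.054],quat(tool(yw,0,fl))),2))
np.save("B2.npy",B); print(B)
E
```

```text
1 0 [(0, [0, -0.3, -0.6, -0.9]), (0.4, [0, -0.3, -0.6, -0.9]), (0.8, [0, -0.3, -0.6, -0.9]), (1.2, [0, -0.3, -0.6, -0.9]), (1.5, [0, -0.3, -0.6])]
1 1 [(0, [0, -0.3, -0.6, -0.9]), (0.4, [0, -0.3, -0.6, -0.9]), (0.8, [0, -0.3, -0.6, -0.9]), (1.2, [0, -0.3, -0.6, -0.9]), (1.5, [0, -0.3, -0.6])]
[-0.14  0.72 -0.86  1.89  0.71  0.87  0.47]
[-0.21  0.68 -0.76  1.9   0.64  0.82 -2.62]
2 0 [(0, [0, -0.3, -0.6, -0.9]), (0.4, [0, -0.3, -0.6, -0.9]), (0.8, [0, -0.3, -0.6, -0.9]), (1.2, [0, -0.3, -0.6]), (1.5, [0, -0.3, -0.6])]
2 1 [(0, [0, -0.3, -0.6, -0.9]), (0.4, [0, -0.3, -0.6, -0.9]), (0.8, [0, -0.3, -0.6, -0.9]), (1.2, [0, -0.3, -0.6]), (1.5, [0, -0.3, -0.6])]
[ 0.18  0.62 -0.68  1.97  0.56  0.75  0.96]
[-0.    0.56 -0.43  1.98  0.36  0.68 -2.02]
3 0 [(0, [0, -0.3, -0.6, -0.9, -1.2]), (0.4, [0, -0.3, -0.6, -0.9]), (0.8, [0, -0.3, -0.6, -0.9]), (1.2, [0, -0.3, -0.6, -0.9]), (1.5, [0, -0.3, -0.6, -0.9])]
3 1 [(0, [0, -0.3, -0.6, -0.9, -1.2]), (0.4, [0, -0.3, -0.6, -0.9]), (0.8, [0, -0.3, -0.6, -0.9]), (1.2, [0, -0.3, -0.6, -0.9]), (1.5, [0, -0.3, -0.6, -0.9])]
[ 0.57  0.53 -0.59  2.08  0.47  0.67  1.13]
[ 0.2   0.47 -0.13  2.1   0.1   0.58 -1.68]
mallet [ 0.61  0.56 -0.02  2.02  0.02  0.57 -0.82]
mallet [ 1.05  0.63 -0.59  1.98  0.54  0.68  1.87]
{1: (np.float64(0.4876777920024167), np.float64(0.36655181884765625), np.float64(0.2681965670536288)), 2: (np.float64(0.5700724358123789), np.float64(0.1310902404785156), np.float64(0.21246066675893271)), 3: (np.float64(0.528444644963634), np.float64(-0.1118974609375), np.float64(-0.10604174828477486))}
```

```bash
cat >> h.py <<'E'
K=.42; D=.0645
def B(i): return np.load("B2.npy",allow_pickle=True).item()[i]
def arc(b,t0,t1,v=.25,k=K):
    for th in np.linspace(t0,t1,6)[1:]:
        p,q=lidpose(b,th,-k*th,True,D); env.movel(p,velocity=v,rot=q)
def boxpt(b,x,y,z): return R.from_euler('z',b[2]).apply([x,y,z])+[b[0],b[1],0]
def view(b,name):
    env.reach(boxpt(b,-.028,.006,.27),quat(tool(b[2],0,True)))
    c,p,d=snap("wrist"); np.savez(f"{name}.npz",p=p,d=d,c=np.array(c,dtype=object))
    cv2.imwrite(f"pics/{name}.png",p)
    # height profile near rivet
    W=cloud(c,d); P=boxpt(b,-.008,.006,0); r=np.linalg.norm(W[...,:2]-P[:2],axis=2)
    for a,e in((0,.003),(.004,.0065),(.01,.02)):
        z=W[...,2][(r>=a)&(r<e)&(d>0)]; print(name,a,e,len(z),np.percentile(z,[10,50,90]).round(4))
def openlid(b,th=1.4):
    p,q=lidpose(b,0,0,True,D)
    env.reach(p+[0,0,.06],q); env.movel(p,velocity=.2); env.grip(0.0,25)
    s=env.get_state(); print("held",s['opening'],s['gripper_force'],s['time'])
    arc(b,0,th); s=env.get_state(); print("force",s['force'],s['opening'])
    env.grip(.085); M=R.from_quat(np.roll(s['orientation'],-1)).as_matrix()
    env.movel(s['tcp_pos']-.07*M[:,2],velocity=.25); print(env.get_state()['time'])
E
python3 - <<'E'
from h import *
openlid(B(3)); view(B(3),"v3"); print(env.get_state()['time'])
E
```

```text
held 0.015119129793547943 25.128410160541534 3.2833
force [-0.82370197 -0.07551341  1.85624151] 0.014901521911164017
5.8917
v3 0 0.003 36 [0.022  0.0231 0.0239]
v3 0.004 0.0065 100 [0.0219 0.0227 0.0237]
v3 0.01 0.02 1064 [0.0179 0.0189 0.0198]
6.725
```

View pics/v3.png

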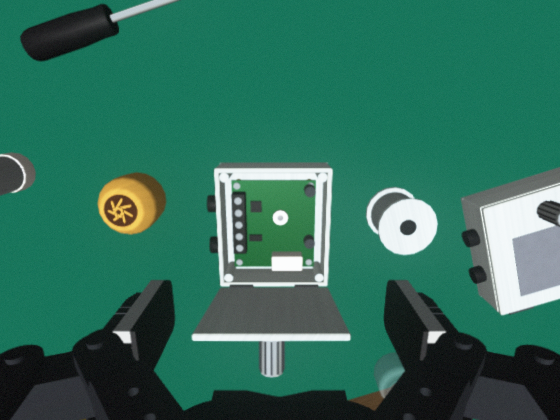

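The wrist view shows box 3 open, with the rivet at (280,218). Its centre is level with the flange at z 23 mm, so this pin is already flush. I'll close this lid again and open box 2.

```bash
cat >> h.py <<'E'
def closelid(b,th=1.4):
    p,q=lidpose(b,th,-K*th,True,D); M=tool(b[2],-K*th,True)
    env.reach(p-.07*M[:,2],q); env.movel(p,velocity=.2); env.grip(0.0,25)
    print("held",env.get_state()['opening']); arc(b,th,0)
    s=env.get_state(); print("force",s['force']); env.grip(.085); env.movel(p*0+s['tcp_pos']+[0,0,.07],velocity=.3); print(env.get_state()['time'])
E
python3 - <<'E'
from h import *
closelid(B(3)); openlid(B(2)); view(B(2),"v2"); print(env.get_state()['time'])
E
```

```text
held 0.014878416948783673
force [ 4.04396842  1.10447486 -2.68741842]
11.2167
held 0.01513289517240074 25.972149968147278 13.2333
force [ 0.94757343 -2.91306672  3.91563501] 0.014520007561168079
15.8583
v2 0 0.003 36 [0.0248 0.0318 0.0328]
v2 0.004 0.0065 84 [0.0193 0.0231 0.0296]
v2 0.01 0.02 1072 [0.018  0.0189 0.0198]
16.7083
```

View pics/v2.png

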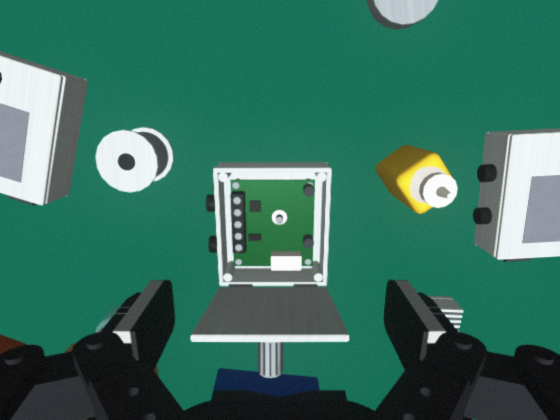

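The pin in box 2 stands proud: it is at pixel (280,217), with its top about 10 mm above the flange. I'll localise the pin, then check the mallet from near and fetch it.

```bash
cat >> h.py <<'E'
def toppts(c,d,near,rad,z0,z1):
    W=cloud(c,d); m=(d>0)&(W[...,2]>z0)&(W[...,2]<z1)&(np.linalg.norm(W[...,:2]-near,axis=2)<rad); return W[m]
E
python3 - <<'E'
from h import *
b=B(2); f=np.load("v2.npz",allow_pickle=True); c=f['c'].item(); d=f['d']
P=boxpt(b,-.008,.006,0)[:2]
q=toppts(c,d,P,.012,.030,.04); fl=toppts(c,d,P,.012,.0215,.04)
cf=cv2.minEnclosingCircle(fl[:,:2].astype(np.float32)*1000)
print("pin pred",P,"seen",q.mean(0),len(q),"flange",fl.mean(0),cf)
np.save("pin.npy",q.mean(0))
h=np.array([.457,-.347]); u=np.array([.985,.174]); yw=np.arctan2(u[1],u[0])
env.reach([*(h-.02*u),.27],quat(tool(yw,0,True)))
c,p,d=snap("wrist"); t=toppts(c,d,h,.03,.07,.09); r=cv2.minAreaRect(t[:,:2].astype(np.float32)*1000); print("head",t.mean(0),r)
k=toppts(c,d,h-.09*u,.07,.043,.06); l=cv2.fitLine(k[:,:2].astype(np.float32),cv2.DIST_HUBER,0,1e-4,1e-4).ravel(); print("handle",l,np.median(k[:,2]),len(k))
cv2.imwrite("pics/m.png",p)
print(env.get_state()['time'])
E
```

```text
pin pred [0.56098712 0.1352684 ] seen [0.56065771 0.1336765  0.03215965] 46 flange [0.55966326 0.13364762 0.02577825] ((560.661376953125, 133.58950805664062), 6.9805426597595215)
head [ 0.45387338 -0.35015002  0.07844858] ((455.008544921875, -350.0361328125), (35.10227966308594, 35.226051330566406), 44.84910202026367)
handle [ 0.987163    0.1597161   0.36427325 -0.36499295] 0.04929372282043476 4374
18.55
```

Run:
```python
from h import *
h=np.array([.4547,-.3501]); u=np.array([.987163,.159716]); yw=np.arctan2(u[1],u[0]); g=h-.045*u; Q=quat(tool(yw,0,True))
np.save("mal.npy",[*g,yw])
env.reach([*g,.17],Q); print("f0",env.get_state()['force']); env.movel([*g,.095],velocity=.2); env.grip(0.0,115)
s=env.get_state(); print(s['opening'],s['gripper_force'],s['tcp_pos'])
env.movel([*g,.24],velocity=.25); env.dwell(.2); s=env.get_state(); print("f1",s['force'],s['torque'],s['opening'])
b=B(2); v=np.array([np.cos(b[2]),np.sin(b[2])]); pin=np.load("pin.npy")[:2]; t=pin-.045*v
env.reach([*t,.24],quat(tool(b[2],0,True)))
c,p,d=snap("wrist"); s=env.get_state(); cv2.imwrite("pics/held.png",p)
a=toppts(c,d,pin,.035,.2,.25); r=cv2.minAreaRect(a[:,:2].astype(np.float32)*1000) if len(a)>5 else 0
W=cloud(c,d); print("head top",len(a),a.mean(0) if len(a) else 0,r,"pin",pin,"expected top z",s['tcp_pos'][2]-.015,s['tcp_pos'],t,s['time'])
```

```text
f0 [ 0.98389329  0.57779018 -0.0503399 ]
0.016314002758753533 112.05830097198486 [ 0.41036098 -0.35730057  0.09557606]
f1 [-0.1977424  -0.11472994 -3.0055624 ] [-0.03753646  0.06772172 -0.02456495] 0.016149527783648292
head top 5 [0.52587284 0.13325496 0.20300413] 0 pin [0.56065771 0.1336765 ] expected top z 0.22476457386610554 [0.51708394 0.12271866 0.23976457] [0.51666954 0.12418754] 22.9833
```

View pics/held.png

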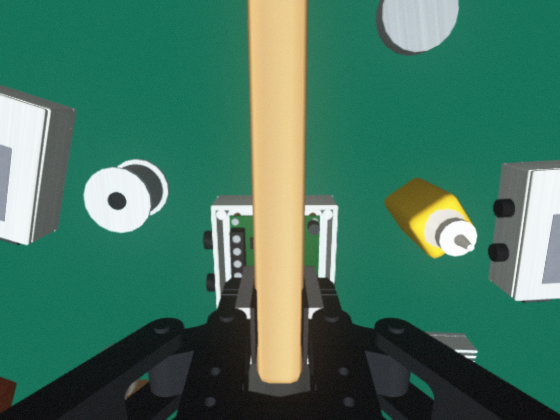

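The held view shows the handle gripped straight along the box axis. The head is hidden behind the gripper body, so I'll measure it with the scene camera.

Run:
```python
from h import *
from scipy.optimize import least_squares
pin=np.load("pin.npy")[:2]
c,p,d=snap("scene"); a=toppts(c,d,pin,.035,.12,.24)
print(len(a),a.min(0),a.max(0))
e=a[(a[:,2]>.155)&(a[:,2]<.215)]
r=least_squares(lambda x:np.hypot(*(e[:,:2]-x).T)-.018,pin+[-.005,0],loss='huber',f_scale=.002); print("axis",r.x,"pin",pin,"res",np.abs(r.fun).mean())
M=cv2.Rodrigues(np.array(c['rvec']))[0]; o=M@[*pin,.18]+np.ravel(c['tvec']); u=int(o[0]/o[2]*c['fx']+c['cx']); v=int(o[1]/o[2]*c['fy']+c['cy'])
cv2.imwrite("pics/sc.png",cv2.resize(p[max(0,v-75):v+75,max(0,u-100):u+100],(800,600),interpolation=cv2.INTER_CUBIC))
```

```text
553 [0.52618476 0.10813082 0.1438867 ] [0.58085884 0.15225809 0.2396679 ]
axis [0.55988604 0.13396156] pin [0.56065771 0.1336765 ] res 0.0012047172537165143
```

View pics/sc.png

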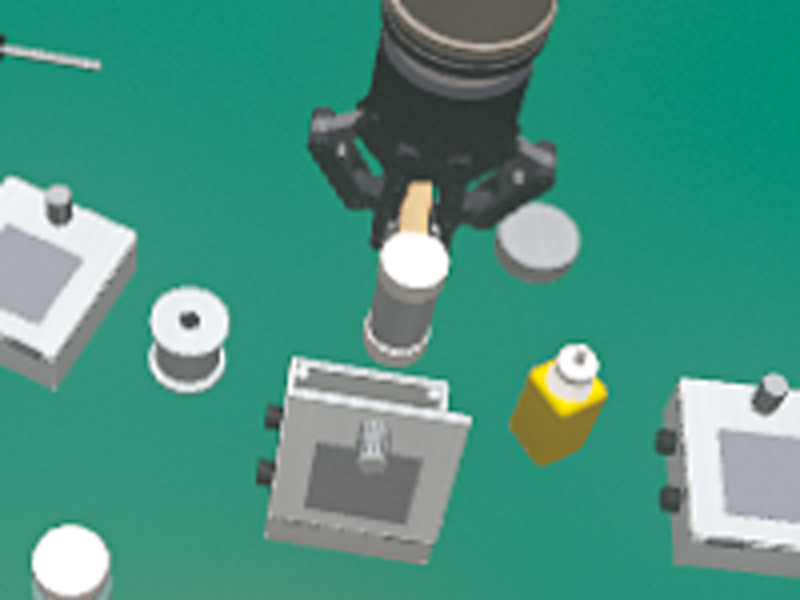

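The head axis is within 1 mm of the pin's axis, so I'll strike now.

Run:
```python
from h import *
b=B(2); v=np.array([np.cos(b[2]),np.sin(b[2])]); pin=np.load("pin.npy")[:2]; t=pin-.045*v; o=.0955
env.movel([*t,.070+o],velocity=.25)
for tgt in(.027,.0235,.0235,.0225):
    r=env.movel([*t,tgt+o],velocity=.4,stop_force=60); s=env.get_state(); print(r,"face",s['tcp_pos'][2]-o,s['force'],s['opening'])
    env.movel([*t,.066+o],velocity=.3)
env.movel([*t,.20+o-.05],velocity=.3)
w=np.array([v[1],-v[0]]); e=pin-.028*v+w*.09
env.reach([*e,.27],quat(tool(b[2],0,True)))
c,p,d=snap("wrist"); s=env.get_state(); print(s['time'],s['force'])
cv2.imwrite("pics/after.png",p)
for R0 in((0,.003),(.004,.0065),(.01,.02)):
    W=cloud(c,d); r=np.linalg.norm(W[...,:2]-pin,axis=2); z=W[...,2][(r>=R0[0])&(r<R0[1])&(d>0)]; print(R0,len(z),np.percentile(z,[10,50,90]).round(4) if len(z) else 0)
```

```text
False face 0.028124045886382856 [ 0.06806741  0.00998851 -2.85966779] 0.016210907068775787
False face 0.02314876069546662 [-0.42841283 -0.19656209 -3.72936559] 0.01625508577836138
False face 0.022526436139537517 [-0.66676474 -0.46665994 -2.49541258] 0.01605239004420004
False face 0.021417282785823874 [ 0.01914927 -0.16910876 -1.76838272] 0.01620206351150549
26.625 [-0.67052707  0.72389365 -3.78159454]
(0, 0.003) 30 [0.0223 0.0232 0.0236]
(0.004, 0.0065) 110 [0.021  0.0225 0.0238]
(0.01, 0.02) 1044 [0.018  0.019  0.0199]
```

View pics/after.png

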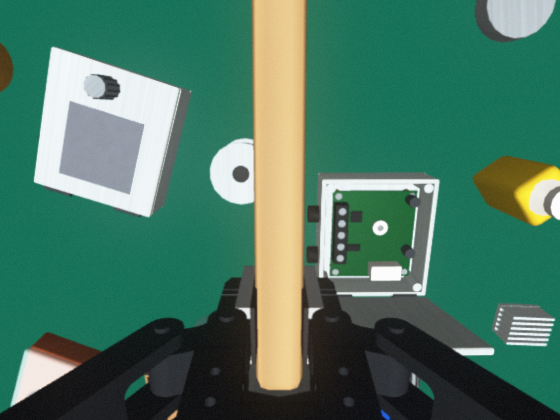

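The wrist view shows the rivet at (380,228), now about level with its flange, and the components untouched. The blows never met a clear hard stop, so I'll add some slightly deeper ones until the flange stops the face.

Run:
```python
from h import *
b=B(2); v=np.array([np.cos(b[2]),np.sin(b[2])]); pin=np.load("pin.npy")[:2]; t=pin-.045*v; o=.0955; Q=quat(tool(b[2],0,True))
env.reach([*t,.15+o],Q); env.movel([*t,.050+o],velocity=.25)
for tgt in(.0215,.0205,.0195,.0185):
    r=env.movel([*t,tgt+o],velocity=.3,stop_force=30); s=env.get_state(); print(r,"face",s['tcp_pos'][2]-o,s['force'],s['opening'])
    env.movel([*t,.050+o],velocity=.3)
    if r: break
r=env.movel([*t,.018+o],velocity=.05,stop_force=6); s=env.get_state(); print("probe",r,s['tcp_pos'][2]-o,s['force'],s['time'])
env.movel([*t,.15+o],velocity=.3)
```

```text
False face 0.022355620654166686 [-0.43679287 -0.45538349 -2.93081822] 0.01586390450274532
False face 0.020248690835863892 [-0.30376142 -0.00835104 -3.0644352 ] 0.0160975605761529
False face 0.01882957870514816 [ 0.36800413  0.29289544 -2.86735072] 0.01593036763234829
False face 0.017642210014813267 [-0.18436866  0.55958588 -1.33122971] 0.015732073613961537
probe False 0.018071972896821165 [ 0.16886628  0.0371327  -2.15441926] 30.45
```

Run:
```python
from h import *
pin=np.load("pin.npy")[:2]; s=env.get_state(); print(s['tcp_pos'])
c,p,d=snap("scene"); a=toppts(c,d,pin,.045,.13,.27)
z=s['tcp_pos'][2]-.0955
for k in np.arange(0,.09,.01):
    e=a[(a[:,2]>z+k-.01)&(a[:,2]<=z+k)]; print(k.round(3),len(e),e.mean(0).round(4) if len(e) else 0)
M=cv2.Rodrigues(np.array(c['rvec']))[0]; o=M@[*pin,.18]+np.ravel(c['tvec']); u=int(o[0]/o[2]*c['fx']+c['cx']); v=int(o[1]/o[2]*c['fy']+c['cy'])
cv2.imwrite("pics/sc2.png",cv2.resize(p[max(0,v-75):v+75,max(0,u-100):u+100],(800,600),interpolation=cv2.INTER_CUBIC))
```

```text
[0.51644699 0.12366746 0.24543641]
0.0 20 [0.6015 0.1459 0.1438]
0.01 1 [0.5832 0.1338 0.159 ]
0.02 42 [0.5801 0.137  0.1665]
0.03 62 [0.5782 0.1377 0.1745]
0.04 57 [0.5697 0.1337 0.1848]
0.05 65 [0.5682 0.1329 0.1949]
0.06 60 [0.5675 0.1329 0.2049]
0.07 79 [0.5563 0.1321 0.2156]
0.08 96 [0.552  0.1309 0.2248]
```

View pics/sc2.png

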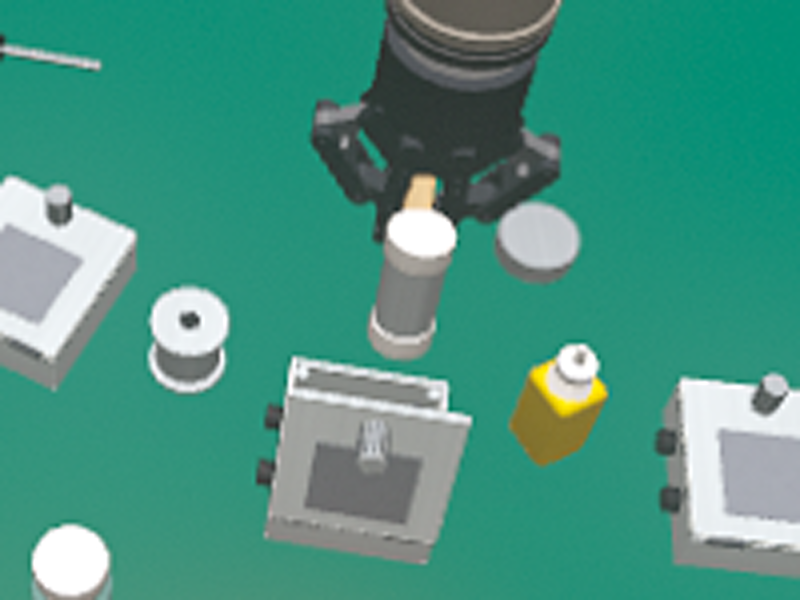

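The scene view shows the head pitched up about 10° in the grip; the blows slipped the handle. I'll fit the head's axis, tilt the tool to level it again, and verify.

```bash
cat >> h.py <<'E'
from scipy.optimize import least_squares
def headfit(guess,v):
    """pitch of held head (rad, + = head up) and axis centre, from scene camera; v heading"""
    s=env.get_state(); T=R.from_quat(np.roll(s['orientation'],-1)).as_matrix(); g=s['tcp_pos']+.054*T[:,2]
    c,p,d=snap("scene"); W=cloud(c,d); C=np.array([*guess,g[2]+.008])
    a=W[(d>0)&(np.linalg.norm(W-C,axis=2)<.05)]; a=a[(a-g)[:,:2]@v>.02]
    V=np.array([*v,0]); Y=np.cross([0,0,1.],V)
    def res(x):
        ax=np.array([0,0,1.])*np.cos(x[2])-V*np.sin(x[2]); ax=ax+Y*x[3]; ax/=np.linalg.norm(ax)
        r=a-(C+V*x[0]+Y*x[1]); h=r@ax; return np.linalg.norm(r-np.outer(h,ax),axis=1)[np.abs(h)<9]-.018
    # drop end faces: keep points whose fitted radius is near wall by robust loss
    f=least_squares(res,[0,0,.1,0],loss='soft_l1',f_scale=.0015); x=f.x
    print("pitch",x[2],"roll",x[3],"off",x[:2],"n",len(a),"res",np.median(np.abs(f.fun)),"grasp",g); return x,C+V*x[0]+Y*x[1],g
E
python3 - <<'E'
from h import *
b=B(2); v=np.array([np.cos(b[2]),np.sin(b[2])]); pin=np.load("pin.npy")[:2]
x,C,g=headfit(pin,v); phi=x[2]
M=tool(b[2],-phi,True); G=np.array([*(pin-.045*v),.22])
env.movel(G-.054*M[:,2],velocity=.2,rot=quat(M))
x,C,g=headfit(pin,v); print(C,pin); np.save("phi.npy",phi)
E
```

```text
pitch 0.174698829353506 roll -0.0055090502131767615 off [-0.00159774  0.00113738] n 582 res 0.0009938793813738678 grasp [0.51582579 0.12329746 0.19033067]
pitch 0.02684056222579831 roll -0.014150313460207642 off [5.30381516e-05 1.94970235e-03] n 582 res 0.0012028020362022072 grasp [0.51676396 0.12460591 0.21824379]
[0.56029843 0.13559355 0.22624379] [0.56065771 0.1336765 ]
```

Run:
```python
from h import *
b=B(2); v=np.array([np.cos(b[2]),np.sin(b[2])]); pin=np.load("pin.npy")[:2]; phi=float(np.load("phi.npy"))
M=tool(b[2],-phi-.02,True)
def to(face,vel,**k):
    G=np.array([*(pin-.045*v),face+.041]); return env.movel(G-.054*M[:,2],velocity=vel,rot=quat(M),**k)
def face(): s=env.get_state(); return (s['tcp_pos']+.054*M[:,2])[2]-.041, s['force'][2]
to(.06,.25); env.dwell(.2); print(face())
print("probe",to(.018,.04,stop_force=5),face()); z0=face()[0]
for k in range(4):
    to(z0+.028,.3); r=to(z0-.0025,.3,stop_force=35); print(r,face())
to(z0+.02,.3); env.dwell(.2); print("probe",to(z0-.006,.04,stop_force=5),face())
to(.12,.3); headfit(pin,v); print(env.get_state()['time'])
w=np.array([v[1],-v[0]]); e=pin-.028*v+w*.09
env.reach([*e,.27],quat(tool(b[2],0,True)))
c,p,d=snap("wrist"); W=cloud(c,d); r=np.linalg.norm(W[...,:2]-pin,axis=2)
for q in((0,.003),(.004,.0065),(.01,.02)):
    z=W[...,2][(r>=q[0])&(r<q[1])&(d>0)]; print(q,len(z),np.percentile(z,[10,50,90]).round(4),z.mean())
cv2.imwrite("pics/after2.png",p)
```

```text
(np.float64(0.0617739261722668), np.float64(-2.9136001278789387))
probe True (np.float64(0.024330760005200132), np.float64(6.800884910487101))
False (np.float64(0.020433908673466505), np.float64(-3.163756071052027))
False (np.float64(0.02035114802767571), np.float64(-2.7053551262759))
False (np.float64(0.020612826201804477), np.float64(-3.344716616838025))
False (np.float64(0.02070839913535688), np.float64(-2.3574336004658045))
probe True (np.float64(0.01830085683404116), np.float64(5.670126513463575))
pitch 0.10760039451678899 roll -0.009608500155044233 off [-0.00083064  0.00172941] n 564 res 0.0010706466468908653 grasp [0.51676342 0.12399074 0.16137951]
36.825
(0, 0.003) 32 [0.0222 0.0229 0.0235] 0.022930020092961925
(0.004, 0.0065) 99 [0.0213 0.0228 0.0241] 0.022612139702846423
(0.01, 0.02) 1040 [0.018  0.019  0.0199] 0.018984000230389292
```

The pin and flange now read the same height: centre 22.9 mm, ring 22.8 mm, and the first level probe met a hard stop at 24.3 mm. So the pin is flush. Next I'll level the mallet again and return it to its original spot.

Run:
```python
from h import *
gx,gy,yw=np.load("mal.npy"); v=np.array([np.cos(yw),np.sin(yw)]); hd=np.array([gx,gy])+.045*v
tilt=.28
for k in range(2):
    M=tool(yw,-tilt,True); G=np.array([gx,gy,.15])
    P=G-.054*M[:,2]
    if k==0: env.reach(P,quat(M))
    else: env.movel(P,velocity=.2,rot=quat(M))
    x,C,g=headfit(hd,v); 
    if k==0: tilt+=x[2]
print(tilt,env.get_state()['time'])
np.save("tilt.npy",tilt)
```

```text
pitch 0.04178482681162768 roll -0.005118791753202713 off [-0.00030832  0.00284841] n 464 res 0.0014818207863674764 grasp [ 0.41166448 -0.35570018  0.15044248]
pitch 3.741763932180487e-05 roll -0.0013862450925391156 off [-0.00014061  0.00232116] n 463 res 0.0015306161147353378 grasp [ 0.41157079 -0.35609949  0.15010473]
0.3217848268116277 39.3083
```

Run:
```python
from h import *
gx,gy,yw=np.load("mal.npy"); v=np.array([np.cos(yw),np.sin(yw)]); M=tool(yw,-float(np.load("tilt.npy")),True); Q=quat(M)
def to(z,vel,**k): return env.movel(np.array([gx,gy,z])-.054*M[:,2],velocity=vel,rot=Q,**k)
to(.06,.15); env.dwell(.2); r=to(.030,.03,stop_force=4); s=env.get_state(); print(r,(s['tcp_pos']+.054*M[:,2])[2],s['force'])
env.grip(.085); s=env.get_state(); print(s['force'],s['opening'])
env.movel(s['tcp_pos']+[0,0,.15],velocity=.2)
env.goto_joints([1.079,0.477,0.022,1.555,-0.011,1.109,-0.083]); env.dwell(.3)
c,p,d=snap("top"); cv2.imwrite("pics/end.png",cv2.resize(p,(800,600)))
h=np.array([.4566,-.3468]); t=toppts(c,d,h,.04,.068,.1); print("head",t.mean(0) if len(t) else 0,len(t)); print(env.get_state()['time'])
```

```text
True 0.040810758551860615 [-0.82393247 -0.21901531  5.52627581]
[ 0.07856698 -0.99283225  0.05359625] 0.08482721079099824
head [ 0.45568125 -0.346822    0.0791103 ] 195
44.45
```

View pics/end.png

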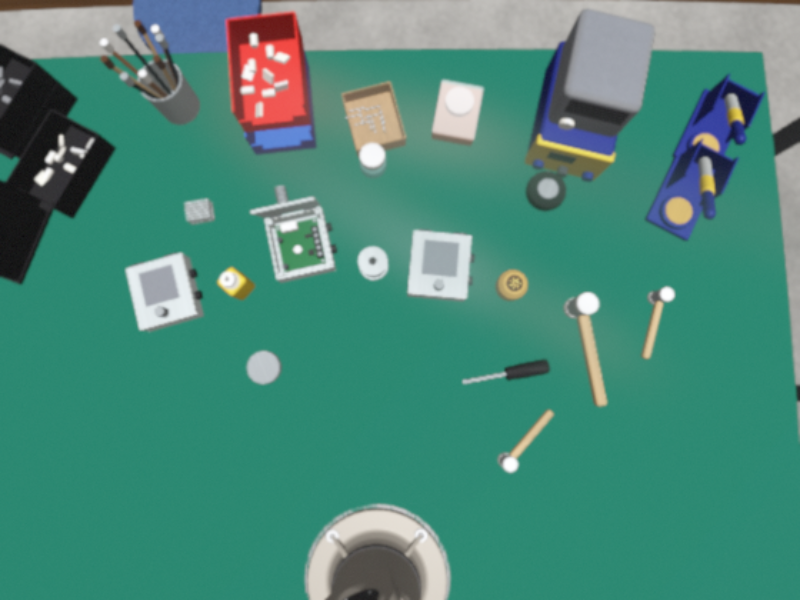

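The top view shows the mallet standing in its old place with its head at (587,303). Box 2 is open at (299,242), boxes 1 and 3 are closed, and everything else is where it was.

```bash
python3 -c "
from h import *
print(job.job_done())"
```

```text
the job is handed in; nothing more can be done
None
```

The proud pin was in box 2; I knocked it down level with its flange (to about 0.5 mm by depth camera), stood the mallet back on the bench and left that box open, then handed the job in at about 44.5 s; box 3's pin was already flush, so I closed it again, and box 1 was never opened.

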